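# Pot up a small cactus with tongs

## Task

Get the little cactus ready for potting: pick up the small metal tray by its handle, tip all five drainage stones off it into the empty mortar-shaped bowl, and set the tray back down flat on the table. Then take the tongs, close them on the spiny cactus, lift it and hold it upright over the middle of the bowl, its foot clear above the rim, so that compost can be filled in round it; finish while still holding it there with the tongs. Never touch the cactus with the gripper itself, and do not disturb the jar tower, the scoop or the bead gauge.

Things in the scene. Friction and masses are not known exactly. Their poses are not given: they have to be found in the camera images.
- tray_handle (a point): grip point of the tray: centre of its black straight handle bar, 14 mm wide (y), 17 mm high (z, 13 to 30 mm above the table when the tray lies flat), 68 mm long (x). Axes: x points from the handle to the open pouring front, y left, z up. The pan begins 37 mm in front of this point and ends 147 mm in front of it.
- tray_lip (a point): middle of the tray's open pouring edge, on the top face of its 3 mm floor (147 mm in front of tray_handle and 18.5 mm lower); same axes as tray_handle.
- stone0_mid (a point): centre of one of the five grey drainage stones lying on the tray, an angular lump about 21 mm across and 14.5 mm high, 11 g
- stone1_mid (a point): centre of one of the five grey drainage stones lying on the tray, an angular lump about 21 mm across and 14.5 mm high, 11 g
- stone2_mid (a point): centre of one of the five grey drainage stones lying on the tray, an angular lump about 21 mm across and 14.5 mm high, 11 g
- stone3_mid (a point): centre of one of the five grey drainage stones lying on the tray, an angular lump about 21 mm across and 14.5 mm high, 11 g
- stone4_mid (a point): centre of one of the five grey drainage stones lying on the tray, an angular lump about 21 mm across and 14.5 mm high, 11 g
- bowl: white ceramic mortar-shaped bowl, loose, 0.7 kg, standing on the table; origin at the centre of its underside, z up. 70 mm high, rim 134 mm across outside and 120 mm inside, foot 88 mm across, inner floor 14 mm above the table.
- tongs_grip (a point): grip point of the spring tongs, half-way up (13 mm over the table), between two flat black grip pads on the outsides of the arms; each pad is 46 mm long (x) and 26 mm high, 54 mm outside width across them when open. Axes: x points from the hinge (90 mm behind this point) to the tips, z up. They belong to the left arm: closed on the cactus, x is turned about 0.08 rad from the centre line.
- tongs_tip_left (a point): middle of the inner face of the left tip (a shallow cup 38 mm long, 26 mm high), half-way up; about 95 mm in front of the grip point. The cup reaches 20 mm further and turns in by 5 mm. A thing to be pinched should stand half-way between tongs_tip_left and tongs_tip_right.
- tongs_tip_right (a point): the same point on the right tip (the arm that turns on the hinge).
- tongs_jaw (a joint): closing angle between the arms of the tongs: 0 = sprung open, about 0.14 when closed on the cactus, 0.33 = fully closed. Outside width across the grip pads 54, 48, 44, 41 mm gives 68, 56, 48, 42 mm clear between the tips.
- cactus_mid (a point): barrel cactus, loose, standing upright on its flat foot on the table: green ribbed body 41 mm in diameter (43 mm over the ribs) with upright sides from 17 to 43 mm above its foot, whole height 58 mm, foot 30 to 35 mm across, 45 g. This point lies on its axis, 30 mm above the foot; z is its axis, up.
- jars: bystander: tower of three stacked round plastic jars, 62 mm across, 104 mm high; origin at the centre of its underside.
- scoop: bystander: orange plastic scoop, 170 mm long, 54 mm wide, 34 mm high, lying flat; origin under its middle.
- gauge: bystander: flat steel bead gauge, a plate 116 x 34 x 4 mm with a row of sizing holes, lying flat; origin at the centre of its underside.
- cactus: the same cactus; origin at the centre of its foot
- tray: the same tray; origin at the centre of the pan's underside, 92 mm in front of tray_handle. Smooth aluminium pan 110 mm long (x), 80 mm wide, floor 3 mm, 16 mm walls at both sides and the back, none in front; about 0.14 kg. The stones slide from a tilt of about 14 to 20 degrees on; some 40 degrees for a second empties it.
- tongs: the same steel kitchen tongs, 0.1 kg; origin on the table under tongs_grip, about the balance point. They lie on edge: the arms (26 mm high) open and close level. A spring holds them open: 3 N at the pads begins to close them, 5 N at 41 mm. Pinched across the pads to 52 to 45 mm they stay in the fingers, still open, and can be carried; let out to 54 mm they drop.
There are look-alikes about, which are no part of the job. Leave any blue or turquoise look-alike of the tray alone.

How it is judged:
By the outcome, as a careful person would: the job done as asked, in the order asked, and still so for the second after the job is handed in, while the arm keeps its last pose, push and grip.
It also fails if it takes over 72 s, if anything falls off the work surface, if the arm or the gripper's body presses on something with over 40 N, if the wrist force passes 120 N, or if a joint passes its speed limit or range.

## Robot

A 7-joint arm with a two-finger parallel gripper is mounted at the origin on the work surface. World frame = base frame: x ahead of the robot, y to its left, z up, the work surface at z = 0. Lengths are in mm, angles in rad, forces in N, time in s.
With the tool pointing down it reaches from about 400 to 900 mm from the base axis. Payload 5.5 kg.
Tool frame: the origin (TCP) lies at the very end of the fingers, on their centre line; the grasp point (between the pads) lies 19 mm behind it; z points along the fingers, x is the direction in which the jaws open and shut, and the axes are right-handed (so a half turn about z gives the same grasp; the last joint's range is limited). The gripper opens to 92 mm and grips with 3 to 60 N. Pads are 19 mm wide; open, the fingers measure 130 mm over their backs; the gripper's body (75 mm by 190 mm) begins 47 mm behind the grasp point.
Start: joints at [-0.875, 0.501, -0.427, 1.55, 0.221, 1.138, -0.21], TCP at [272.582, 590.084, 200.229] pointing down, gripper open.
Joint ranges: [-2.88, 2.88], [-0.31, 2.03], [-1.54, 1.56], [0.2, 2.42], [-1.41, 4.55], [0.19, 2.02], [-2.57, 2.57]. Speed limits (rad/s): [2.57, 2.57, 3.14, 3.14, 3.14, 3.14, 3.14].

## Interface

Orientations are given as a unit quaternion [x, y, z, w].
In Python, from bench import robot gives the robot as it stands. Calls block until the motion is done:
- robot.goto(position, orientation): joint-space move of the TCP to a pose.
- robot.move_linear(position, frame=None, feed=150, threshold=None): straight line of the TCP; frame=None keeps the orientation; feed is the mean speed in mm/s. With threshold (N) it stops when the force on the tool has changed by that much, and returns True; else False.
- robot.set_joints(angles): joint-space move.
- robot.gripper_to(opening, force=None): opening from 0.0 (shut) to 1.0 (fully open); force is the grip in N (None keeps the last); returns when the fingers have stopped.
- robot.pause(seconds).
- robot.ik(position, orientation): joint angles nearest the present ones, or None.
- robot.get_obs(): the state.
- robot.read_camera(name): name is "scene" or "top" or "wrist"; returns the picture (400x640x3 uint8, red, green, blue); there is no depth.
- robot.camera_info(name): a dict with "mtx" (3x3 intrinsics, pixels), "R" (3x3) and "t" (3): a world point X has camera coordinates R X + t. Camera axes: x right, y down, z forward; pixel columns grow to the right and rows downward; lengths in mm; the calibration is good to about 2 mm. The wrist camera is an equidistant fisheye: a pixel r from the principal point sees the ray r / f radians off the axis. A picture is of the moment at which its call begins: read the wrist's pose just before it. camera_info takes no time and is no camera call; for the wrist camera it gives the pose at the moment of the call.
A pose or a line that the arm cannot do raises robot.IKError and nothing moves.
- robot.close_job(): hands the job in, once; it reports no verdict.
The state is a dict: "t": time; "qpos": joint angles; "joint_velocities": joint speeds; "joint_torque": joint torques, N m; "tool_pos": TCP position; "orientation": TCP orientation; "wrist_force": force on the tool from outside, world axes, zero at the start; "torque": the same for the moment, N m; "grip_width": opening from 0.0 (shut) to 1.0 (fully open).
Only numpy, scipy, OpenCV 4.12 (cv2) and the standard library are available. Lean on these libraries where they do the work, as an engineer would, in place of code of your own. Each camera call takes 0.05 s, during which the arm holds its last target.

## Working session

There is one attempt and no reset: what is moved stays moved. The work goes in short steps, each a Python script; the robot and the scene stay as the last script left them, time stands still between calls to the robot, and variables do not carry over. Pictures are saved under pics/ and viewed, and the job is handed in when it is done.

```bash
ls; mkdir -p pics; python3 - <<'E'
from bench import robot
import cv2
for n in ["scene","top","wrist"]:
    i=robot.camera_info(n); print(n,i)
    im=robot.read_camera(n); cv2.imwrite(f"pics/a_{n}.png",im[:,:,::-1])
print(robot.get_obs())
E
```

```text
pics
scene {'mtx': array([[437.55997061,   0.        , 327.2926713 ],
       [  0.        , 437.55997061, 205.19078818],
       [  0.        ,   0.        ,   1.        ]]), 'R': array([[-0.48405414,  0.87473508, -0.02302454],
       [ 0.47332918,  0.2396151 , -0.8476698 ],
       [-0.73596949, -0.42121626, -0.53002432]]), 't': array([ 211.30520322, -218.57176588, 1578.07211429])}
top {'mtx': array([[404.25778221,   0.        , 320.77191991],
       [  0.        , 404.25778221, 203.809168  ],
       [  0.        ,   0.        ,   1.        ]]), 'R': array([[-0.06426577, -0.99793228,  0.00104137],
       [-0.97180194,  0.0623457 , -0.22740714],
       [ 0.226872  , -0.0156265 , -0.97379921]]), 't': array([  58.21555431,  522.59391608, 1072.69005868])}
wrist {'mtx': array([[309.70691629,   0.        , 319.06665402],
       [  0.        , 309.70691629, 197.84584204],
       [  0.        ,   0.        ,   1.        ]]), 'R': array([[ 0.41916726,  0.90790755, -0.0016399 ],
       [ 0.86800028, -0.40021173,  0.29394913],
       [ 0.26622232, -0.12463729, -0.95581966]]), 't': array([-648.71140641,  -37.13249037,  392.00699991])}
{'t': 0.15, 'qpos': array([-0.87478699,  0.5016402 , -0.42684739,  1.55117242,  0.22082189,
        1.13830661, -0.21029403]), 'joint_velocities': array([ 3.59594497e-04, -2.60677722e-03, -1.11146856e-03, -7.85730750e-04,
        9.86138364e-05,  7.45970688e-04, -7.57111219e-04]), 'joint_torque': array([-6.72649126e-03, -5.67103171e+01, -5.82522869e+00, -2.79453760e+01,
       -6.86471164e-02,  2.65362428e-02,  1.39574186e-04]), 'tool_pos': array([272.41348275, 589.54291026, 199.42904884]), 'orientation': array([ 8.42426213e-01,  5.38811222e-01, -6.33096897e-04,  3.75900026e-04]), 'wrist_force': array([-0.38162165, -0.18261934,  0.19120996]), 'torque': array([-0.02251252, -0.05567217, -0.03585352]), 'grip_width': 1.0045424539317547}
```

View pics/a_top.png

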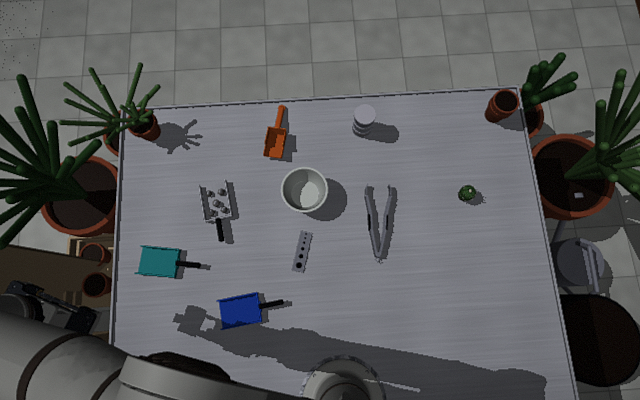

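View pics/a_scene.png

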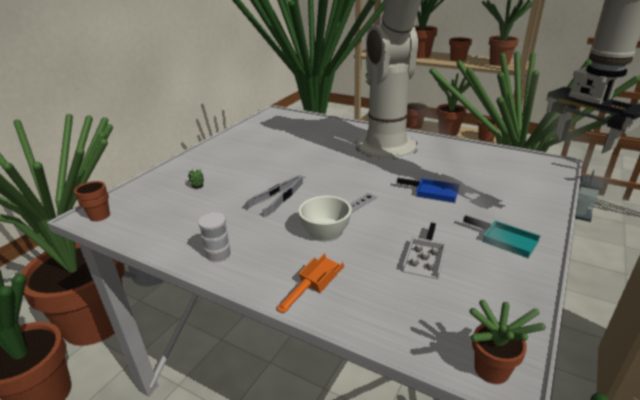

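View pics/a_wrist.png

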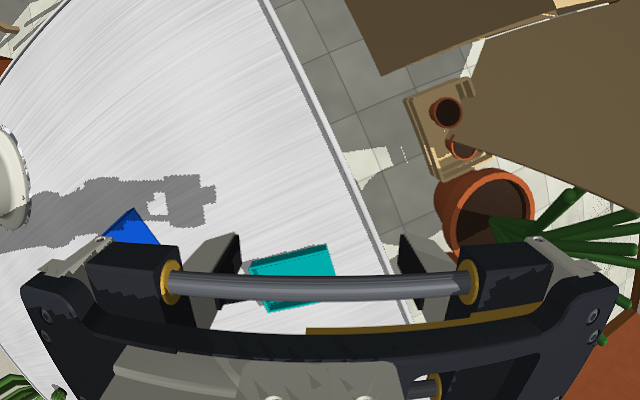

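```bash
cat > h.py <<'E'
import numpy as np, cv2
from bench import robot
def proj(n,X,info=None):
    i=info or robot.camera_info(n); c=i["R"]@np.asarray(X,float)+i["t"]; p=i["mtx"]@c; return p[:2]/p[2]
def back(n,uv,z,info=None):
    i=info or robot.camera_info(n); 
    if n=="wrist":
        f=i["mtx"][0,0]; d=np.array([uv[0]-i["mtx"][0,2],uv[1]-i["mtx"][1,2]]); r=np.hypot(*d); th=r/f
        ray=np.array([*(np.sin(th)*d/max(r,1e-9)),np.cos(th)])
    else: ray=np.linalg.inv(i["mtx"])@[uv[0],uv[1],1]
    C=-i["R"].T@i["t"]; w=i["R"].T@ray; return C+w*(z-C[2])/w[2]
def crop(src,x,y,w,h,s,out):
    im=cv2.imread(src)[y:y+h,x:x+w]; cv2.imwrite(out,cv2.resize(im,None,fx=s,fy=s,interpolation=cv2.INTER_CUBIC))
def save(n,out):
    inf=robot.camera_info(n); im=robot.read_camera(n); cv2.imwrite(out,im[:,:,::-1]); return inf
E
python3 - <<'E'
from h import *
crop("pics/a_top.png",190,165,60,90,6.5,"pics/c1.png")
crop("pics/a_top.png",350,175,60,95,6,"pics/c2.png")
crop("pics/a_top.png",270,155,70,70,8,"pics/c3.png")
crop("pics/a_top.png",445,170,50,50,10,"pics/c4.png")
E
```

```text
(no output)
```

View pics/c1.png

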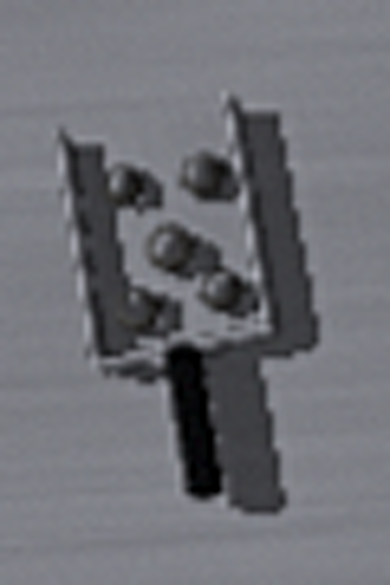

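View pics/c2.png

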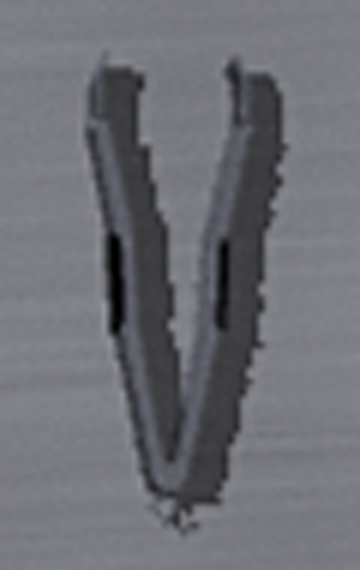

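View pics/c3.png

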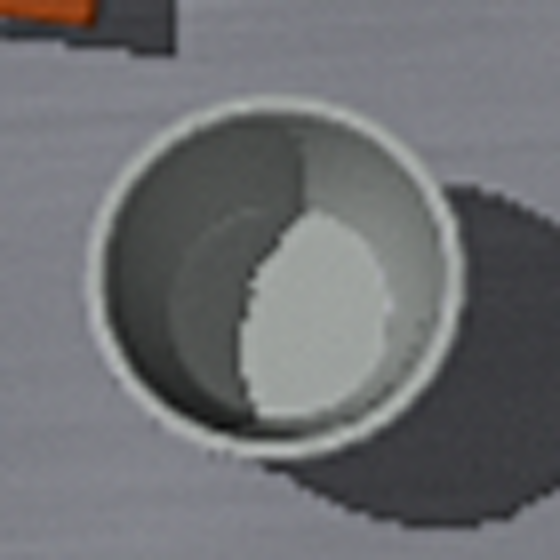

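View pics/c4.png

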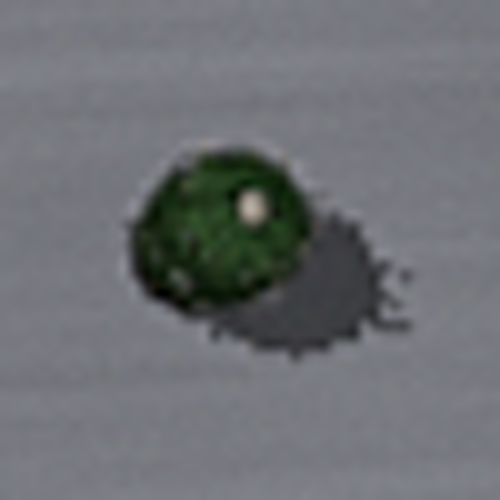

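```bash
python3 - <<'E'
from h import *
np.set_printoptions(precision=1,suppress=True)
def p(name,o,s,uv,z): 
    q=(o[0]+(uv[0]+.5)/s-.5,o[1]+(uv[1]+.5)/s-.5); r=back("top",q,z); print(name,np.array(q),r[:2],np.hypot(*r[:2])); return r
o=(190,165);s=6.5
a=p("hfront",o,s,(182,348),30);b=p("hback",o,s,(204,492),30); print(np.linalg.norm(a-b))
d=a-b;print("yaw",np.arctan2(d[1],d[0]),"mid",(a+b)/2)
l=p("wallL",o,s,(64,133),19);r=p("wallR",o,s,(232,97),19); bl=p("backL",o,s,(100,360),19); br=p("backR",o,s,(270,325),19)
print(np.linalg.norm(l-r),np.linalg.norm(l-bl),np.arctan2(*(l-bl)[1::-1]),np.arctan2(*(r-br)[1::-1]))
o=(350,175);s=6
pl=p("padL",o,s,(114,284),26);pr=p("padR",o,s,(223,283),26);hi=p("hinge",o,s,(168,480),26)
tl=p("tipL",o,s,(92,115),26);tr=p("tipR",o,s,(248,125),26)
tl=p("tipendL",o,s,(105,60),26);tr=p("tipendR",o,s,(232,62),26)
m=(pl+pr)/2;print("grip",m,np.linalg.norm(pl-pr),np.linalg.norm(m-hi),np.arctan2(*(m-hi)[1::-1]),np.arctan2(*(pl-pr)[1::-1])-np.pi/2)
o=(270,155);s=8
p("bowl",o,s,(277,277),70);a=p("",o,s,(90,277),70);b=p("",o,s,(465,277),70);print(np.linalg.norm(a-b))
o=(445,170);s=10
p("cactop",o,s,(253,207),58);p("cac",o,s,(220,233),33)
# scene cam
E
python3 - <<'E'
from h import *
crop("pics/a_scene.png",170,150,160,110,5,"pics/d1.png")
crop("pics/a_scene.png",380,160,100,130,4.5,"pics/d2.png")
E
```

```text
hfront [217.6 218.1] [509.3 320.8] 601.8868721751178
hback [221.  240.3] [445.  311.6] 543.2544482110764
64.96244724410316
yaw 0.14077289858181885 mid [477.1 316.2  30. ]
wallL [199.4 185. ] [614.2 376. ] 720.1612277463245
wallR [225.3 179.5] [626.3 300.1] 694.4886189248623
backL [205. 220.] [508.5 359.7] 622.9126282779015
backR [231.1 214.6] [519.6 284.4] 592.2943981854479
76.89863052798968 106.8988112132616 0.15316124282377497 0.1462265177474484
padL [368.6 221.9] [ 471.4 -109. ] 483.8354342612773
padR [386.8 221.8] [ 468.6 -160.9] 495.4078870936429
hinge [377.6 254.6] [ 376.9 -125.7] 397.35074705787486
tipL [364.9 193.8] [ 555.  -105.9] 564.982865659308
tipR [390.9 195.4] [ 545.1 -180.9] 574.3635689445435
tipendL [367.1 184.6] [ 582.1 -114.7] 593.3182721674625
tipendR [388.2 184.9] [ 577.2 -176.4] 603.499158520825
grip [ 470. -135.   26.] 51.97900513515722 93.49446254287768 -0.0988298812958331 -0.05479579539279111
bowl [304.2 189.2] [567.9  68.4] 572.0095114946074
 [280.8 189.2] [572.1 133.7] 587.5144858532294
 [327.7 189.2] [563.7   2.7] 563.701931216554
131.28790096833762
cactop [469.9 190.2] [ 538.1 -399.2] 669.987765166398
cac [466.6 192.8] [ 537.1 -398.5] 668.76707680927
```

View pics/d1.png

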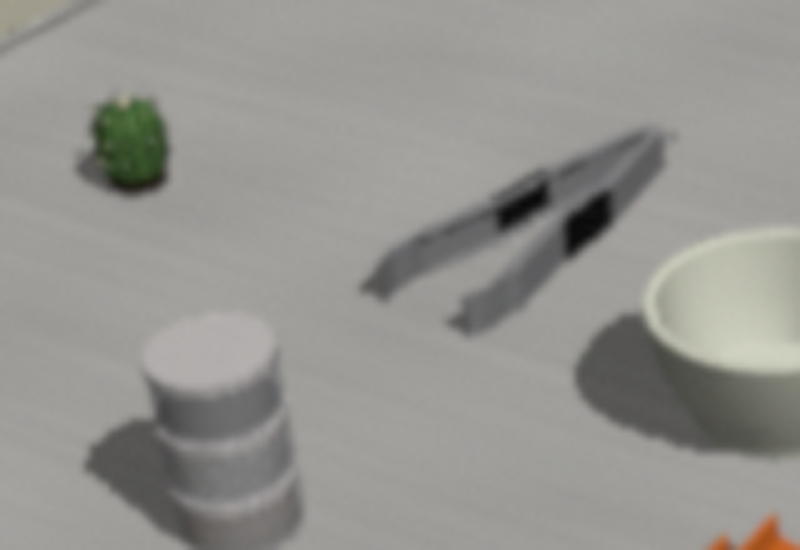

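View pics/d2.png

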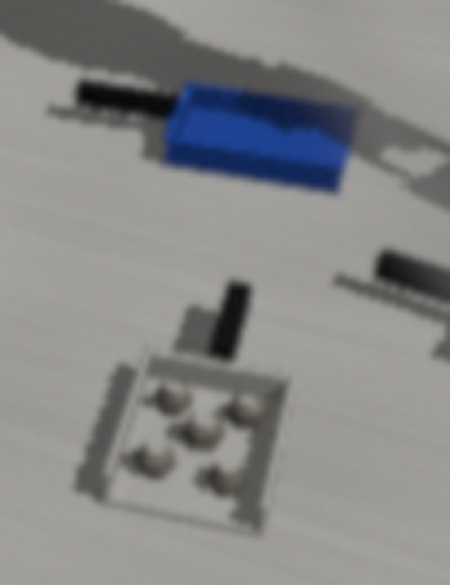

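```bash
cat >> h.py <<'E'
from scipy.spatial.transform import Rotation as Rn
TRAY_H=np.array([477.,316.,21.5]); TYAW=0.147; BOWL=np.array([568.,68.,0.])
def trayR(yaw,pitch=0):  # pitch>0: front down
    return Rn.from_euler('ZY',[yaw,pitch]).as_matrix()
def toolq(R,flip=1):
    M=np.column_stack([flip*R[:,1],flip*R[:,0],-R[:,2]]); return Rn.from_matrix(M).as_quat()
GX=10.; GZ=2.5   # grasp point in handle frame (mm)
def tcp_from_lip(lip,R): # lip point -> TCP
    h=lip+R@np.array([-147,0,18.5]); return h+R@np.array([GX,0,GZ-19.])
def tcp_from_handle(h,R): return h+R@np.array([GX,0,GZ-19.])
E
python3 - <<'E'
from h import *
np.set_printoptions(precision=2,suppress=True)
for f in (1,-1):
    R=trayR(TYAW); h=TRAY_H
    print(f,"grasp",robot.ik(tcp_from_handle(h,R),toolq(R,f)),robot.ik(tcp_from_handle(h+[0,0,120],R),toolq(R,f)))
    for yaw in (-1.8,-1.57,-1.4,-1.2,-1.,-.8,-.5,-.2,.1):
        d=np.array([np.cos(yaw),np.sin(yaw),0]); lip=BOWL-28*d+[0,0,92]
        o=[]
        for p in (0,.4,.8,.9):
            R=trayR(yaw,p); q=robot.ik(tcp_from_lip(lip,R),toolq(R,f)); o.append(q)
        print(f,yaw,[None if q is None else q for q in (o[0],o[2],o[3])])
E
```

```text
1 grasp [-0.31  0.64 -0.41  1.85  0.37  0.72  0.79] [-0.27  0.47 -0.46  1.79  0.25  0.93  0.88]
1 -1.8 [array([-0.35,  0.57, -0.07,  1.65,  0.05,  0.92, -0.67]), array([ 0.17,  0.44, -0.07,  1.94, -1.01,  0.95,  0.58]), array([ 0.2 ,  0.47, -0.03,  1.96, -1.11,  1.04,  0.71])]
1 -1.57 [array([-0.34,  0.52, -0.12,  1.74,  0.08,  0.88, -0.49]), array([ 0.26,  0.5 , -0.19,  1.85, -0.83,  1.07,  0.61]), array([ 0.3 ,  0.54, -0.16,  1.84, -0.91,  1.16,  0.71])]
1 -1.4 [array([-0.33,  0.48, -0.15,  1.81,  0.09,  0.86, -0.36]), array([ 0.29,  0.54, -0.25,  1.78, -0.72,  1.17,  0.64]), array([ 0.34,  0.59, -0.24,  1.76, -0.77,  1.24,  0.71])]
1 -1.2 [array([-0.3 ,  0.44, -0.19,  1.89,  0.11,  0.83, -0.19]), array([ 0.3 ,  0.59, -0.29,  1.7 , -0.59,  1.28,  0.69]), array([ 0.35,  0.65, -0.3 ,  1.66, -0.63,  1.36,  0.74])]
1 -1.0 [array([-0.27,  0.39, -0.23,  1.97,  0.12,  0.8 ,  0.01]), array([ 0.28,  0.64, -0.32,  1.63, -0.48,  1.39,  0.76]), array([ 0.33,  0.7 , -0.34,  1.58, -0.5 ,  1.47,  0.78])]
1 -0.8 [array([-0.24,  0.34, -0.24,  2.04,  0.12,  0.77,  0.22]), array([ 0.25,  0.67, -0.33,
[... 1677 characters left out ...]
 1.36,  2.08, -0.92,  1.08, -1.97]), array([-0.65,  0.98,  1.13,  1.6 , -1.02,  1.99, -1.68]), array([-0.49,  0.92,  0.9 ,  1.53, -0.95,  1.97, -1.76])]
-1 -0.5 [array([-1.32,  0.5 ,  1.14,  2.17, -0.62,  0.85, -1.86]), array([-0.58,  0.89,  0.9 ,  1.52, -0.75,  1.91, -1.58]), array([-0.41,  0.87,  0.68,  1.43, -0.68,  1.95, -1.67])]
-1 -0.2 [array([-0.51,  0.22,  0.23,  2.22, -0.08,  0.71, -2.  ]), array([-0.31,  0.74,  0.35,  1.46, -0.35,  1.79, -1.65]), array([-0.29,  0.83,  0.37,  1.35, -0.37,  1.91, -1.63])]
-1 0.1 [array([-0.4 ,  0.2 ,  0.23,  2.24, -0.07,  0.71, -1.59]), array([-0.35,  0.75,  0.32,  1.44, -0.17,  1.79, -1.46]), array([-0.35,  0.84,  0.33,  1.33, -0.18,  1.92, -1.45])]
```

```bash
python3 - <<'E'
from h import *
R=trayR(TYAW)
robot.goto(tcp_from_handle(TRAY_H+[0,0,100],R),toolq(R))
o=robot.get_obs();print(o['t'],o['tool_pos'])
inf=save("wrist","pics/w1.png")
for z in (30,): print(inf)
E
```

```text
1.5 [486.42766718 319.08799854 105.44613831]
{'mtx': array([[309.70691629,   0.        , 319.06665402],
       [  0.        , 309.70691629, 197.84584204],
       [  0.        ,   0.        ,   1.        ]]), 'R': array([[-0.14783628,  0.98901102,  0.00127897],
       [ 0.94520775,  0.14090778,  0.29449502],
       [ 0.2910786 ,  0.04474594, -0.95565216]]), 't': array([-243.70857551, -513.71085899,  145.51764425])}
```

View pics/w1.png

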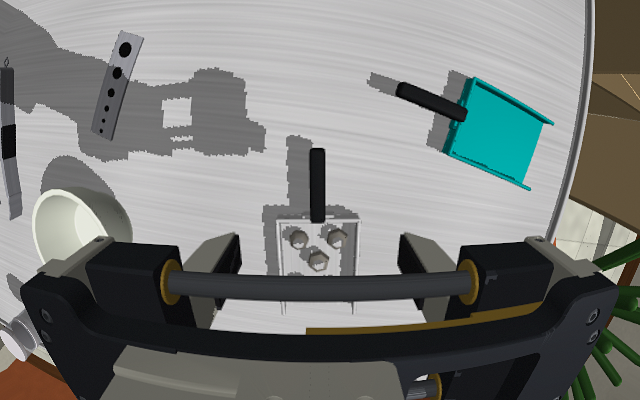

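```bash
python3 - <<'E'
from h import *
crop("pics/w1.png",260,130,120,160,4,"pics/w1c.png")
a=back("wrist",(317.5,150),30);b=back("wrist",(318.5,221),30)
print(a,b,(a+b)/2,np.linalg.norm(a-b),np.arctan2(*(b-a)[1::-1]))
E
```

```text
[444.70611235 311.82993886  30.        ] [508.18432165 322.19357573  30.        ] [476.445217  317.0117573  30.       ] 64.31864446193165 0.1618350926754705
```

View pics/w1c.png

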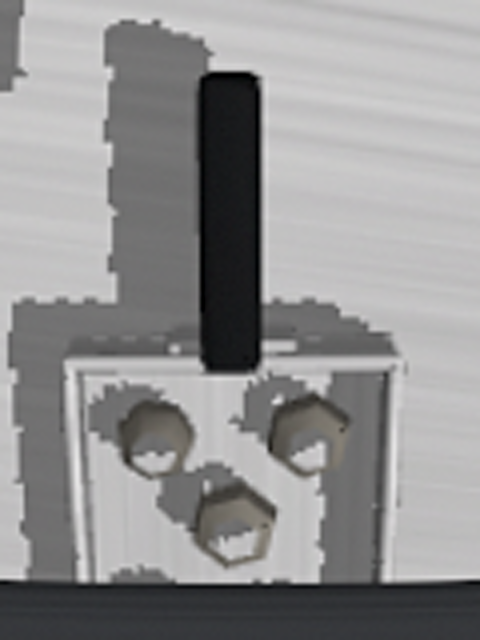

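```bash
sed -i 's/^TRAY_H=.*/TRAY_H=np.array([476.6,316.7,21.5]); TYAW=0.152; BOWL=np.array([568.,68.,0.])/' h.py; python3 - <<'E'
from h import *
R=trayR(TYAW)
robot.move_linear(tcp_from_handle(TRAY_H,R),frame=toolq(R),feed=150)
o=robot.get_obs();print(o['t'],o['tool_pos'],o['wrist_force'])
robot.gripper_to(0.0,force=55)
o=robot.get_obs();print(o['t'],o['tool_pos'],o['grip_width']*92)
robot.move_linear(tcp_from_handle(TRAY_H+[0,0,40],R),feed=80)
o=robot.get_obs();print(o['t'],o['tool_pos'],o['grip_width']*92,o['wrist_force'])
save("wrist","pics/w2.png");save("scene","pics/s2.png");crop("pics/s2.png",330,130,200,150,4,"pics/s2c.png")
E
```

```text
2.3667 [486.86953502 319.00946204   5.67703837] [ 0.45459053 -0.69963578  1.09439902]
3.8083 [486.48154903 318.19488181   4.98846497] 0.40238727094687343
4.4583 [486.69849031 318.10901628  45.35258096] 0.2930902731596828 [ 0.04515823  0.83022678 -0.26290858]
```

View pics/w2.png

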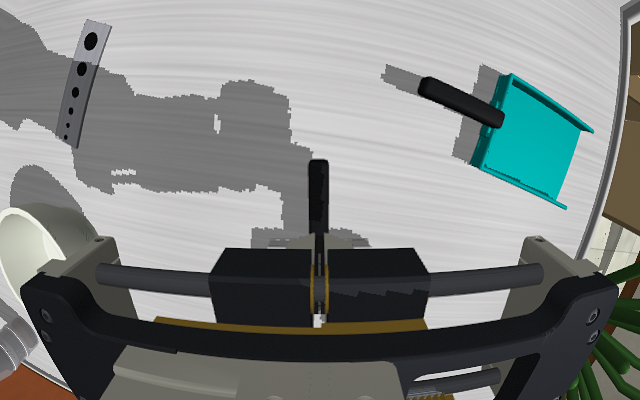

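View pics/s2c.png

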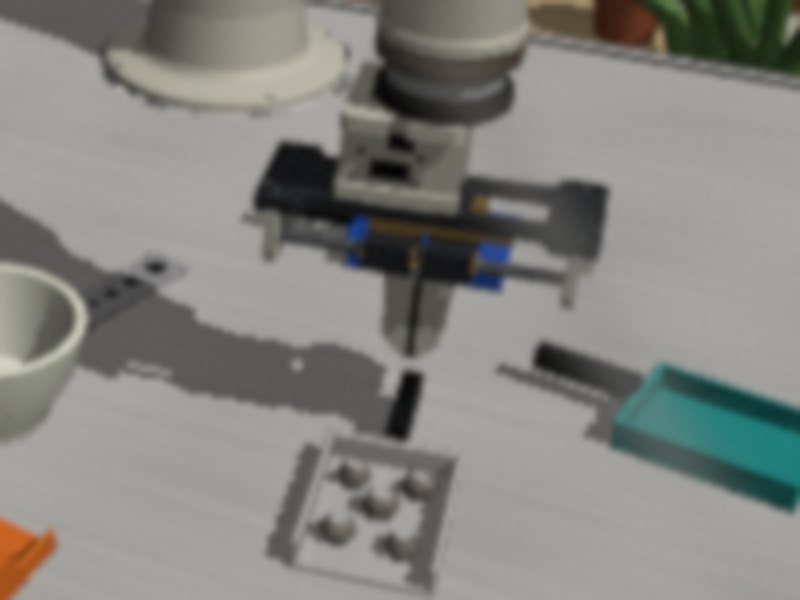

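```bash
python3 - <<'E'
from h import *
o=robot.get_obs();print(proj("scene",o['tool_pos']),o['tool_pos'])
for X in ([476.6,316.7,30],[509,322,30],[445,312,30]): print(proj("scene",X))
print(back("scene",(330+412/4,130+375/4),30),back("scene",(330+398/4,130+430/4),30))
save("top","pics/t2.png");crop("pics/t2.png",150,140,130,110,6,"pics/t2c.png")
E
```

```text
[431.45257033 225.72921716] [486.16935945 317.85021521  44.62233804]
[431.58484221 228.51884028]
[429.5750897  236.00449095]
[433.63523918 221.60635891]
[454.95596294 313.48224897  30.        ] [514.93246021 323.71740909  30.        ]
```

View pics/t2c.png

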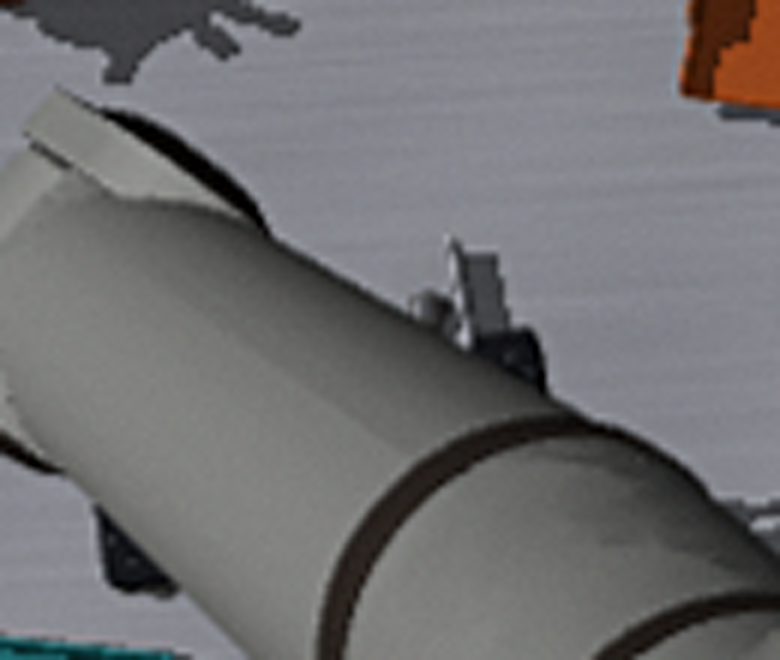

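```bash
python3 - <<'E'
from h import *
print(proj("scene",[272.4,589.5,199.4]))
crop("pics/a_scene.png",530,50,110,130,4.5,"pics/d3.png")
robot.gripper_to(1.0)
o=robot.get_obs();print(o['t'],o['grip_width'],o['tool_pos'])
save("scene","pics/s3.png");crop("pics/s3.png",370,150,120,110,6,"pics/s3c.png")
print(proj("scene",o['tool_pos']))
x=Rn.from_quat(o['orientation']).as_matrix()
for s in (46,-46): print(proj("scene",o['tool_pos']+x[:,0]*s))
E
```

```text
[579.72065231 155.00171461]
6.0667 0.9994918539558222 [486.4301407  318.22109945  44.9598867 ]
[431.58269507 225.70899706]
[450.98936422 229.15493001]
[412.68178956 222.35286971]
```

View pics/d3.png

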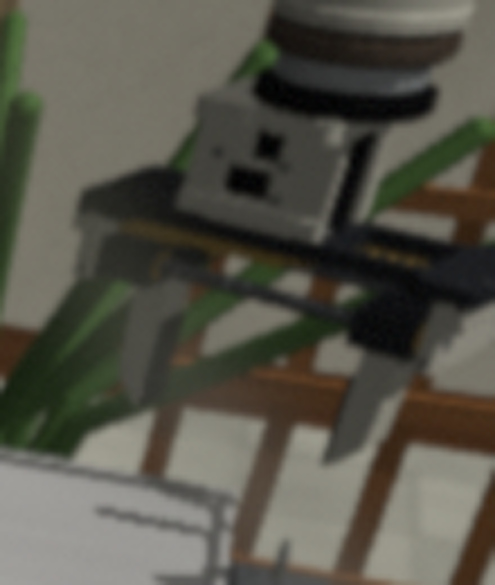

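View pics/s3c.png

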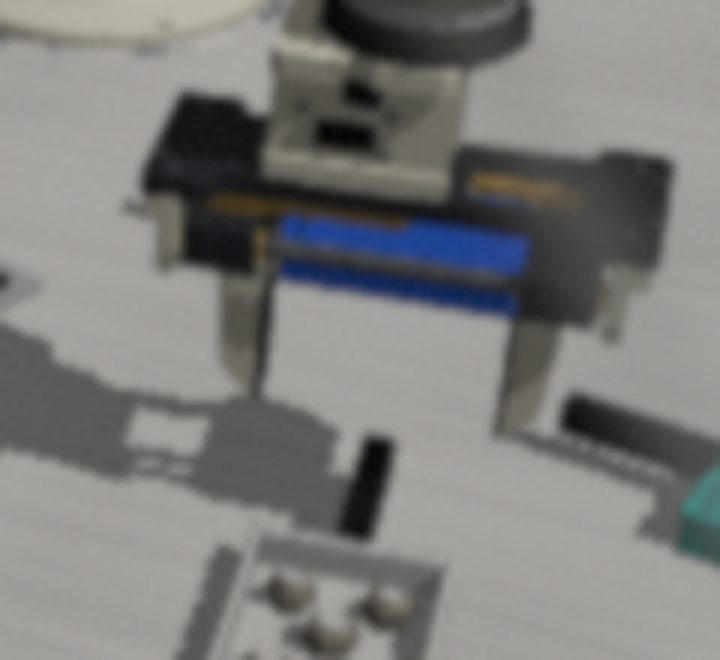

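```bash
python3 - <<'E'
from h import *
R=trayR(TYAW)
P=tcp_from_handle(TRAY_H,R)
robot.move_linear([P[0],P[1],6],frame=toolq(R),feed=100)
r=robot.move_linear([P[0],P[1],-35],frame=toolq(R),feed=30,threshold=4)
o=robot.get_obs();print(r,o['t'],o['tool_pos'],o['wrist_force'])
save("scene","pics/s4.png");crop("pics/s4.png",370,150,120,110,6,"pics/s4c.png")
E
```

```text
True 7.65 [486.26674052 318.0705291  -26.16453599] [-0.71805986 -0.9677993   6.85434627]
```

View pics/s4c.png

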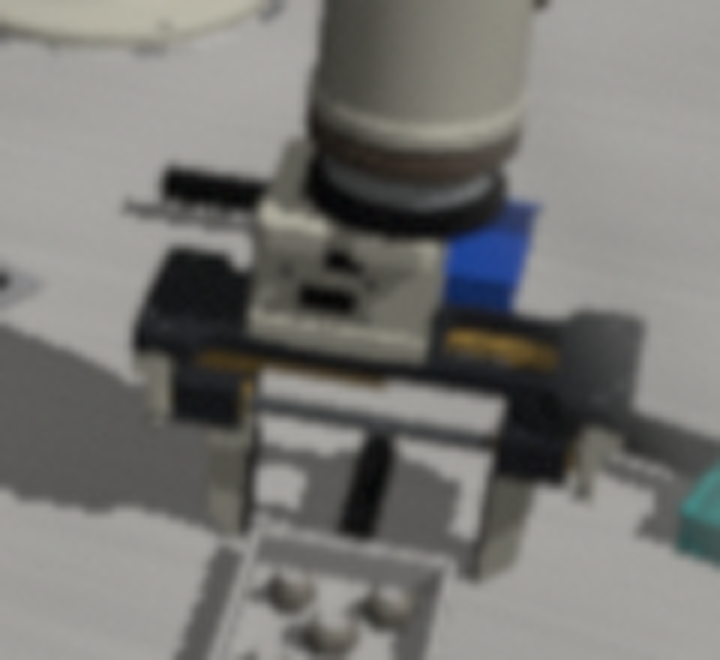

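```bash
sed -i 's/GZ-19\./GZ-19.-25.5/g' h.py; python3 - <<'E'
from h import *
R=trayR(TYAW)
P=tcp_from_handle(TRAY_H,R); print(P)
robot.move_linear(P,frame=toolq(R),feed=40)
robot.gripper_to(0.0,force=55)
o=robot.get_obs();print(o['t'],o['tool_pos'],o['grip_width']*92,o['wrist_force'])
robot.move_linear(P+[0,0,30],feed=60)
o=robot.get_obs();print(o['t'],o['tool_pos'],o['grip_width']*92,o['wrist_force'],o['torque'])
save("scene","pics/s5.png");crop("pics/s5.png",370,150,120,110,6,"pics/s5c.png")
E
```

```text
[486.48470224 318.21415374 -20.5       ]
9.2 [486.47992905 318.17393814 -20.49239789] 13.42418120493182 [ 0.63695429  0.27069483 -0.01503236]
9.85 [486.61704762 318.12764512   9.75521673] 13.32478183093072 [-0.28056417  0.65527724 -3.18670527] [-0.03031755  0.1428144  -0.00051131]
```

View pics/s5c.png

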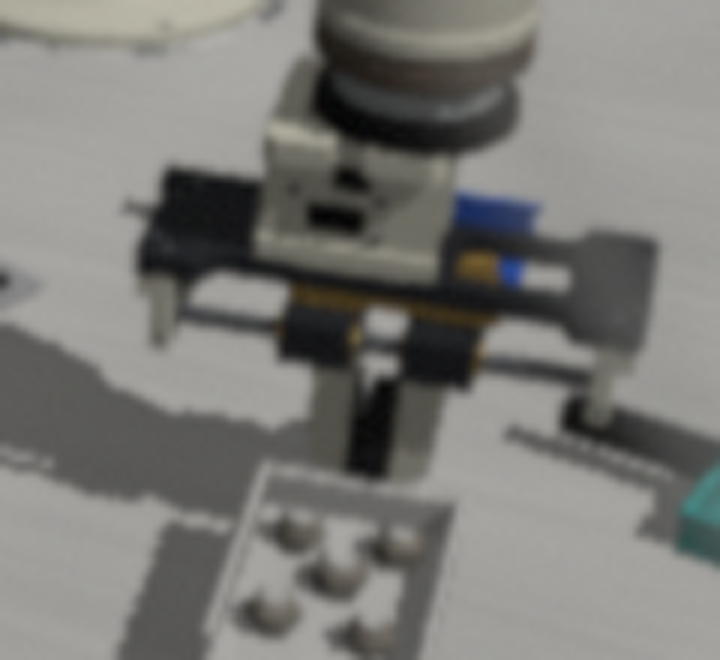

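```bash
python3 - <<'E'
from h import *
np.set_printoptions(precision=2,suppress=True)
yaw=-1.0; d=np.array([np.cos(yaw),np.sin(yaw),0]); lip=BOWL-28*d+[0,0,92]
R0=trayR(TYAW); P=tcp_from_handle(TRAY_H,R0)
for p in (0,.4,.8):
    R=trayR(yaw,p); print(tcp_from_lip(lip,R),robot.ik(tcp_from_lip(lip,R),toolq(R)))
robot.move_linear(P+[0,0,115],feed=150)
R=trayR(yaw,0)
robot.move_linear(tcp_from_lip(lip+[0,0,25],R),frame=toolq(R),feed=70)
o=robot.get_obs();print(o['t'],o['tool_pos'],o['grip_width']*92,o['torque'])
save("scene","pics/s6.png");crop("pics/s6.png",270,100,160,150,4,"pics/s6c.png")
save("top","pics/t6.png");crop("pics/t6.png",190,130,160,120,4,"pics/t6c.png")
E
```

```text
[478.85 206.84  68.5 ] [-0.34  0.42 -0.15  1.98  0.09  0.74  0.03]
[479.75 205.44 123.71] [ 0.12  0.48 -0.39  1.85 -0.24  0.99  0.48]
[492.19 186.06 173.91] [ 0.38  0.67 -0.48  1.67 -0.41  1.31  0.7 ]
12.3583 [478.85 207.29  93.47] 13.728774075326118 [ 0.    0.08 -0.05]
```

View pics/s6c.png

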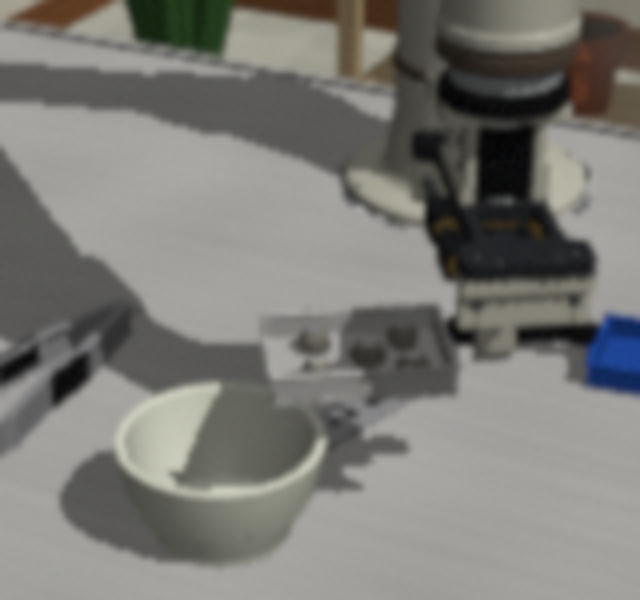

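View pics/t6c.png

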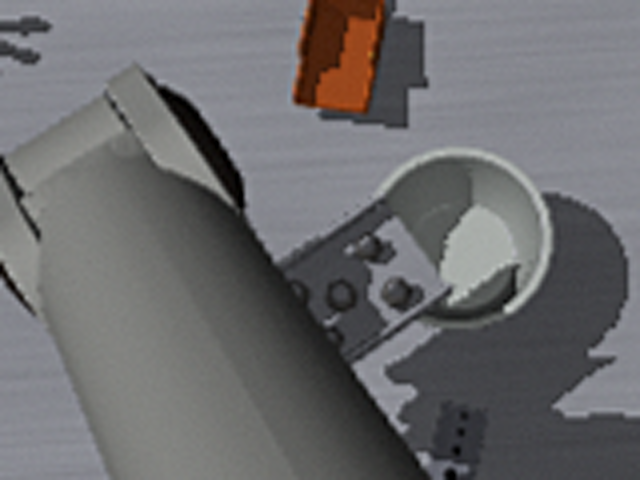

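```bash
python3 - <<'E'
from h import *
for z in (117,133):
  a=back("top",(190+388/4,130+203/4),z);b=back("top",(190+450/4,130+287/4),z);print(a,b,(a+b)/2,np.linalg.norm(a-b))
yaw=-1.0; d=np.array([np.cos(yaw),np.sin(yaw),0]); print(BOWL-28*d)
# bowl again
for u in ((350,240),(550,240),(460,150),(460,328)): print(back("top",(190+u[0]/4,130+u[1]/4),70))
E
```

```text
[581.49063769 112.16892385 117.        ] [520.7422516   73.64609945 117.        ] [551.11644465  92.90751165 117.        ] 71.93312457973846
[576.70064998 111.10019096 133.        ] [516.88116875  73.16641988 133.        ] [546.79090936  92.13330542 133.        ] 70.83319365306208
[552.87153544  91.56118757   0.        ]
[570.33482218 143.06691724  70.        ]
[561.3786039   3.3808744  70.       ]
[631.38194668  62.58301958  70.        ]
[502.55284797  69.73244057  70.        ]
```

```bash
python3 - <<'E'
from h import *
np.set_printoptions(precision=2,suppress=True)
yaw=-1.0; d=np.array([np.cos(yaw),np.sin(yaw),0]); lip=BOWL-28*d+[0,0,92]
R=trayR(yaw,0); robot.move_linear(tcp_from_lip(lip,R),frame=toolq(R),feed=100)
for p in (.15,.3,.45,.6,.75,.85):
    R=trayR(yaw,p); robot.move_linear(tcp_from_lip(lip,R),frame=toolq(R),feed=80)
robot.pause(0.6)
o=robot.get_obs();print(o['t'],o['tool_pos'],o['grip_width']*92,o['torque'])
save("scene","pics/s7.png");crop("pics/s7.png",270,100,160,150,4,"pics/s7c.png")
save("top","pics/t7.png");crop("pics/t7.png",190,130,160,120,4,"pics/t7c.png")
E
```

```text
15.825 [494.48 182.53 179.43] 13.25310175086153 [-0.93 -0.6   0.01]
```

View pics/s7c.png

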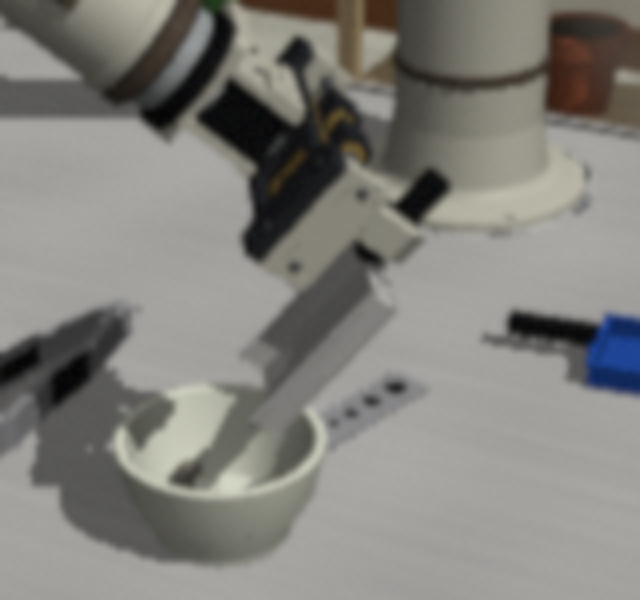

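View pics/t7c.png

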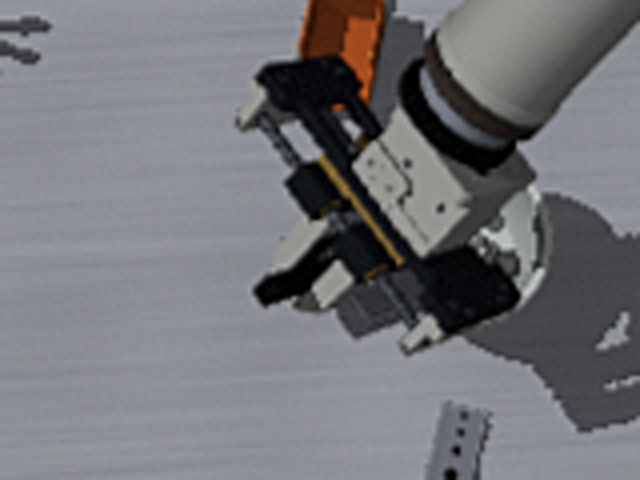

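```bash
python3 - <<'E'
from h import *
np.set_printoptions(precision=2,suppress=True)
print(robot.get_obs()['wrist_force'])
yaw=-1.0; d=np.array([np.cos(yaw),np.sin(yaw),0]); lip=BOWL-28*d+[0,0,132]
R=trayR(yaw,.85); robot.move_linear(tcp_from_lip(lip,R),frame=toolq(R),feed=150)
R=trayR(yaw,.4); robot.move_linear(tcp_from_lip(lip,R),frame=toolq(R),feed=120)
R=trayR(yaw,0); robot.move_linear(tcp_from_lip(lip,R),frame=toolq(R),feed=120)
R0=trayR(TYAW); P=tcp_from_handle(TRAY_H,R0)
robot.move_linear(P+[0,0,100],frame=toolq(R0),feed=100)
o=robot.get_obs();print(o['t'],o['tool_pos'],o['grip_width']*92,o['torque'],o['wrist_force'])
save("scene","pics/s8.png");crop("pics/s8.png",290,130,190,150,4,"pics/s8c.png")
save("top","pics/t8.png");crop("pics/t8.png",270,155,70,70,8,"pics/t8c.png")
E
```

```text
[ 0.24 -0.39 -0.96]
18.9417 [487.2  316.99  79.56] 13.814878815243086 [ 0.04  0.07 -0.03] [ 0.4  -0.25 -1.86]
```

View pics/s8c.png

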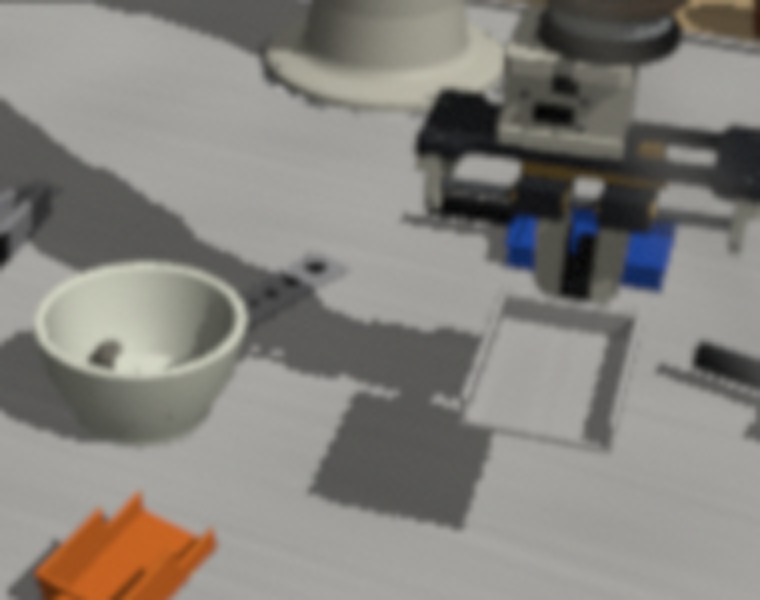

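View pics/t8c.png

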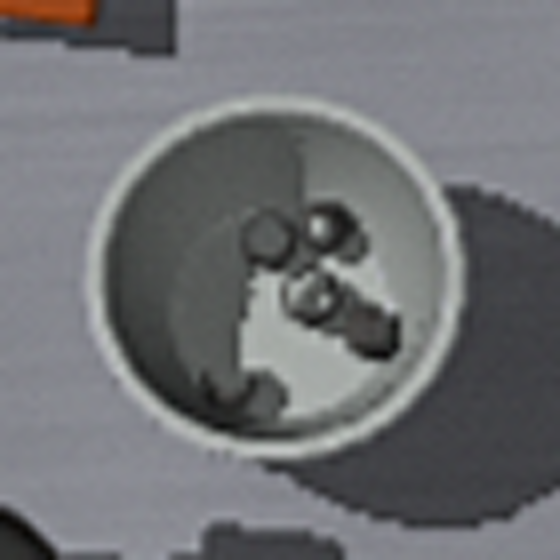

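```bash
python3 - <<'E'
from h import *
np.set_printoptions(precision=2,suppress=True)
R0=trayR(TYAW); P=tcp_from_handle(TRAY_H,R0)
robot.move_linear(P+[0,0,12],feed=150)
r=robot.move_linear(P+[0,0,-3],feed=25,threshold=2.5)
o=robot.get_obs();print(r,o['t'],o['tool_pos'],o['torque'],o['wrist_force'])
robot.gripper_to(0.6,force=55)
robot.move_linear(P+[0,0,120],feed=200)
o=robot.get_obs();print(o['t'])
save("scene","pics/s9.png");crop("pics/s9.png",350,170,150,120,5,"pics/s9c.png")
E
```

```text
True 20.2833 [486.7  318.21 -20.59] [-0.04  0.06  0.01] [-0.33  0.07  4.03]
21.8833
```

View pics/s9c.png

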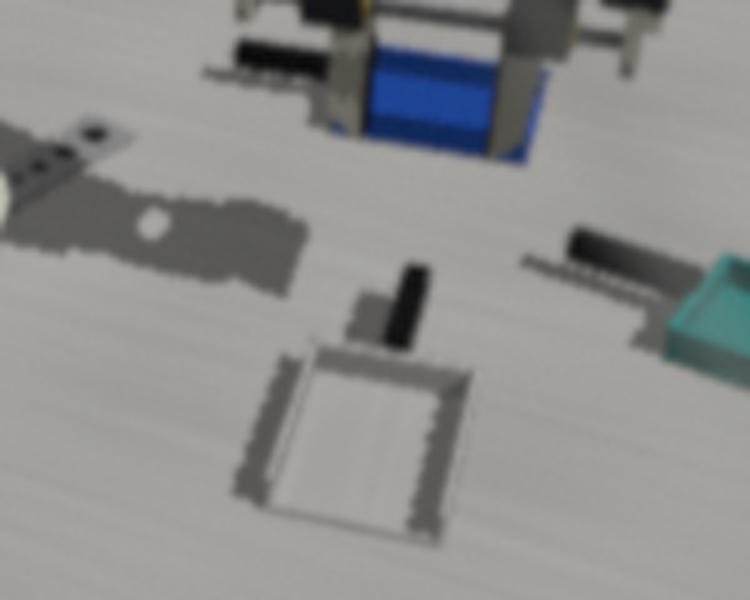

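```bash
cat >> h.py <<'E'
TOFF=25.5
def tong(gp,yaw,tipz): # tcp pose for fingertip height tipz above table, at grip xy
    R=trayR(yaw); return np.array([gp[0],gp[1],tipz-TOFF]),toolq(R)
E
python3 - <<'E'
from h import *
np.set_printoptions(precision=2,suppress=True)
g=[470,-135]; 
for f in (1,-1):
  for yw in (-.09,): print(f,robot.ik([g[0],g[1],-22],toolq(trayR(yw),f)))
  for yw in (-.5,-.3,-.09,.1): 
    d=np.array([np.cos(yw),np.sin(yw)]); print(f,yw,robot.ik([*(np.array([538,-399])-95*d),-10],toolq(trayR(yw),f)),robot.ik([*(BOWL[:2]-95*d),90],toolq(trayR(yw),f)))
p,q=tong(g,-.09,110)
robot.gripper_to(1.0)
robot.goto(p,q)
o=robot.get_obs();print(o['t'],o['tool_pos'])
save("wrist","pics/w10.png")
E
```

```text
1 [ 0.52  0.57 -0.35  2.09  0.36  0.55  1.38]
1 -0.5 [ 0.76  0.63 -0.19  1.88  0.18  0.65  1.53] [ 0.02  0.37 -0.36  2.02  0.18  0.78  0.62]
1 -0.3 [ 0.82  0.64 -0.22  1.86  0.22  0.66  1.74] [ 0.09  0.36 -0.4   2.05  0.2   0.77  0.84]
1 -0.09 [ 0.88  0.66 -0.27  1.84  0.26  0.68  1.95] [ 0.17  0.36 -0.45  2.06  0.22  0.77  1.07]
1 0.1 [ 0.93  0.68 -0.3   1.8   0.29  0.71  2.13] [ 0.24  0.36 -0.49  2.07  0.24  0.77  1.27]
-1 [-0.48  0.77  0.9   2.12 -0.94  0.73 -0.61]
-1 -0.5 [-0.04  0.85  0.9   1.9  -0.89  0.86 -0.73] [-1.25  0.84  1.36  2.06 -0.95  1.1  -1.49]
-1 -0.3 [-0.    0.85  0.9   1.89 -0.89  0.86 -0.5 ] [-1.23  0.81  1.36  2.09 -0.94  1.08 -1.26]
-1 -0.09 [ 0.17  0.76  0.68  1.86 -0.67  0.77 -0.44] [-1.2   0.8   1.36  2.1  -0.92  1.06 -1.02]
-1 0.1 [ 0.2   0.77  0.68  1.83 -0.67  0.78 -0.23] [-1.07  0.58  1.14  2.11 -0.69  0.89 -1.  ]
24.375 [ 470.77 -133.58   84.67]
```

View pics/w10.png

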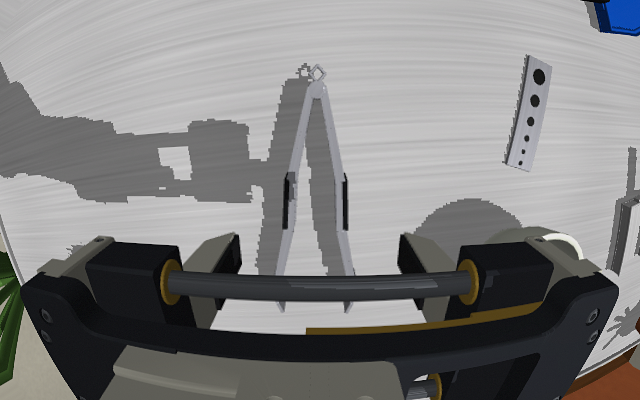

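```bash
python3 - <<'E'
from h import *
np.set_printoptions(precision=1,suppress=True)
crop("pics/w10.png",250,60,130,260,2.3,"pics/w10a.png")
crop("pics/w10.png",270,160,95,85,7,"pics/w10c.png")
for uv in ((318,88),(287,173),(347,173),(284,230),(347,229),(281,308),(348,308)): print(uv,back("wrist",uv,26))
E
```

```text
(318, 88) [ 377.3 -126.3   26. ]
(287, 173) [ 442.6 -157.2   26. ]
(347, 173) [ 446.8 -108.9   26. ]
(284, 230) [ 491.9 -165.7   26. ]
(347, 229) [ 495.7 -111.8   26. ]
(281, 308) [ 574.8 -180.1   26. ]
(348, 308) [ 580.2 -114.9   26. ]
```

View pics/w10c.png

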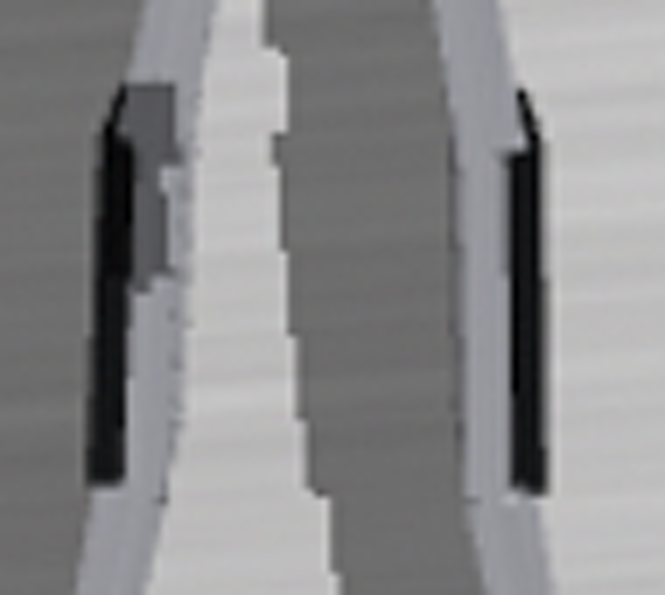

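```bash
python3 - <<'E'
from h import *
np.set_printoptions(precision=1,suppress=True)
P=[back("wrist",(270+u/7,160+v/7),26) for u,v in ((103,138),(87,483),(545,149),(548,491))]
for p in P: print(p)
m=sum(P)/4; print(m, np.linalg.norm(P[0]-P[2]),np.linalg.norm(P[1]-P[3]),np.linalg.norm(P[0]-P[1]))
for a,b in ((0,1),(2,3)): print(np.arctan2(*(P[b]-P[a])[1::-1]))
h=back("wrist",(318,88),26); t=(back("wrist",(281,308),26)+back("wrist",(348,308),26))/2
print(np.arctan2(*(m-h)[1::-1]),np.arctan2(*(t-m)[1::-1]),np.linalg.norm(m-h),np.linalg.norm(t-m))
E
```

```text
[ 448.  -159.7   26. ]
[ 490.9 -166.9   26. ]
[ 453.8 -108.6   26. ]
[ 496.8 -110.8   26. ]
[ 472.4 -136.5   26. ] 51.38656490623359 56.4658625818608 43.52095564201769
-0.1669836334770325
-0.04963080826624624
-0.10706702726701187 -0.10404133344091836 95.61897316439916 105.72172960782005
```

```bash
python3 - <<'E'
from h import *
np.set_printoptions(precision=1,suppress=True)
print(back("scene",(170+131/5,150+143/5),29), proj("scene",[538,-399,0]),proj("scene",[538,-399,58]),proj("scene",[538,-399,29]))
g=[472,-136.2]; yw=-.105
p,q=tong(g,yw,2.5)
robot.move_linear(p+[0,0,20],frame=q,feed=150)
r=robot.move_linear(p,frame=q,feed=50,threshold=4)
print(r,robot.get_obs()['tool_pos'])
robot.gripper_to(49/92,force=20)
o=robot.get_obs();print(o['t'],o['grip_width']*92,o['wrist_force'])
robot.move_linear(p+[0,0,100],feed=100)
o=robot.get_obs();print(o['t'],o['grip_width']*92,o['wrist_force'],o['torque'])
save("wrist","pics/w11.png");save("scene","pics/s11.png");crop("pics/s11.png",200,100,170,140,4.5,"pics/s11c.png")
E
```

```text
[ 543.3 -395.5   29. ] [198.3 185.9] [194.8 169.1] [196.6 177.6]
False [ 471.7 -136.1  -23.3]
26.5667 49.05266792573577 [ 0.4 -0.2  1.5]
27.7167 48.76723133375697 [-0.6  0.2 -0.9] [ 0.   0.1 -0. ]
```

View pics/w11.png

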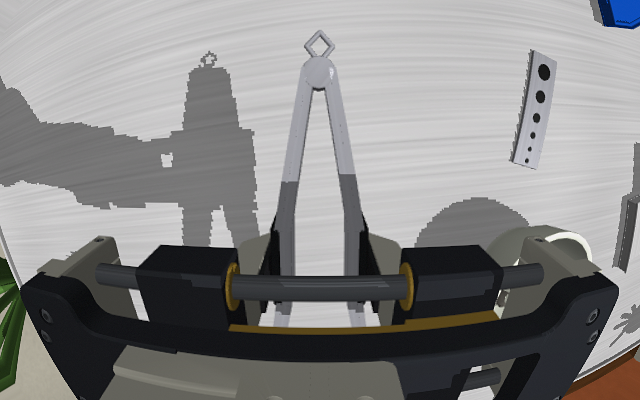

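View pics/s11c.png

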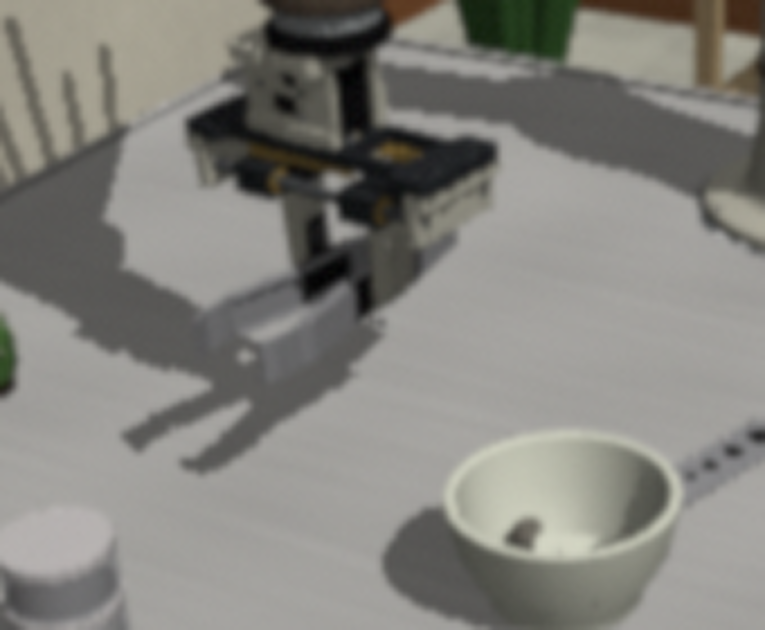

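```bash
crop=1; python3 - <<'E'
from h import *
np.set_printoptions(precision=1,suppress=True)
crop("pics/w11.png",255,255,130,85,6,"pics/w11c.png")
o=robot.get_obs(); print(o['tool_pos'],Rn.from_quat(o['orientation']).as_matrix())
print(back("wrist",(319,72),126))
E
```

```text
[ 471.4 -136.    76.3] [[ 0.1  1.  -0. ]
 [ 1.  -0.1  0. ]
 [ 0.  -0.  -1. ]]
[ 377.2 -126.3  126. ]
```

View pics/w11c.png

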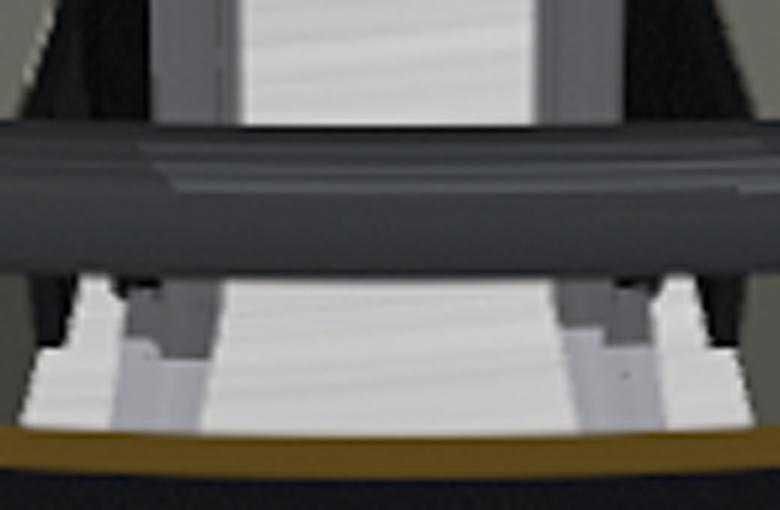

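```bash
cat >> h.py <<'E'
CAC=np.array([538.3,-398.7]); YC=-.4; DC=np.array([np.cos(YC),np.sin(YC)])
E
python3 - <<'E'
from h import *
np.set_printoptions(precision=1,suppress=True)
p,q=tong(CAC-95*DC,YC,2.5+75)
robot.move_linear(p,frame=q,feed=150)
o=robot.get_obs();print(o['t'],o['tool_pos'],p,o['grip_width']*92)
save("top","pics/t12.png");crop("pics/t12.png",410,150,100,85,7,"pics/t12c.png")
save("scene","pics/s12.png");crop("pics/s12.png",140,90,140,120,5,"pics/s12c.png")
E
```

```text
29.4833 [ 451.3 -360.5   52.1] [ 450.8 -361.7   52. ] 49.29712866274485
```

View pics/t12c.png

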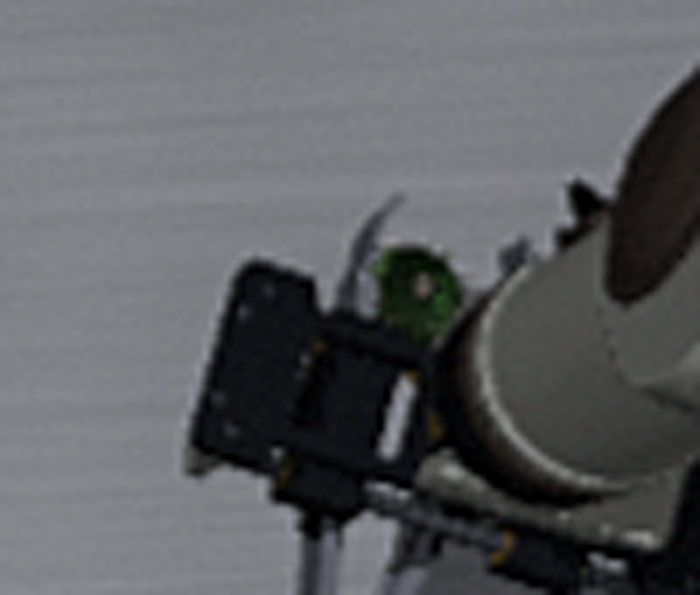

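View pics/s12c.png

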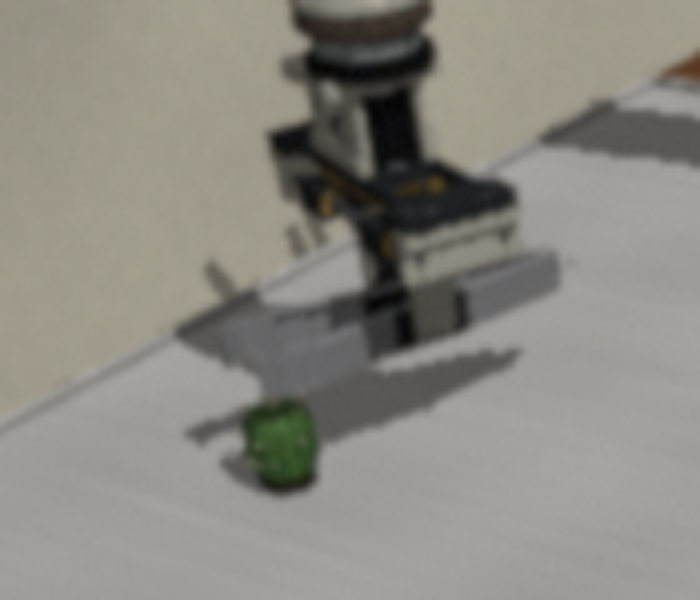

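```bash
python3 - <<'E'
from h import *
np.set_printoptions(precision=1,suppress=True)
a=back("top",(410+398/7,150+200/7),101);b=back("top",(410+517/7,150+243/7),101)
o=robot.get_obs()
print(a,b,(a+b)/2,np.linalg.norm(a-b),o['tool_pos'][:2]+DC*115,o['tool_pos'][:2]+DC*95)
print(back("top",(410+424/7,150+287/7),58),back("top",(410+418/7,150+292/7),38))
E
```

```text
[ 561.  -378.7  101. ] [ 540.7 -422.5  101. ] [ 550.8 -400.6  101. ] 48.26024449891228 [ 557.2 -405.5] [ 538.7 -397.7]
[ 535.8 -400.9   58. ] [ 538.7 -406.1   38. ]
```

```bash
sed -i 's/^CAC=np.array(\[538.3,-398.7\])/CAC=np.array([537.7,-399.3])/' h.py; python3 - <<'E'
from h import *
np.set_printoptions(precision=1,suppress=True)
n=np.array([-DC[1],DC[0]]); g=CAC-90*DC-1*n
p,q=tong(g,YC,2.5+65)
robot.move_linear(p,frame=q,feed=60)
p,q=tong(g,YC,2.5+17)
r=robot.move_linear(p,frame=q,feed=50,threshold=3)
o=robot.get_obs();print(r,o['t'],o['tool_pos'],p,o['grip_width']*92,o['wrist_force'])
save("top","pics/t13.png");crop("pics/t13.png",410,150,100,85,7,"pics/t13c.png")
save("scene","pics/s13.png");crop("pics/s13.png",140,110,140,100,5.5,"pics/s13c.png")
E
```

```text
False 31.025 [ 454.7 -365.4   -5.7] [ 454.4 -365.2   -6. ] 48.835177595092226 [ 1.1 -0.1 -1. ]
```

View pics/t13c.png

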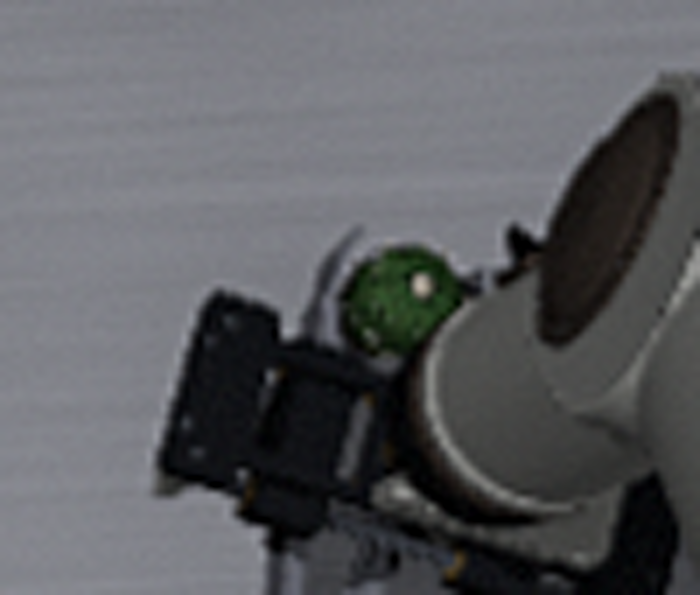

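View pics/s13c.png

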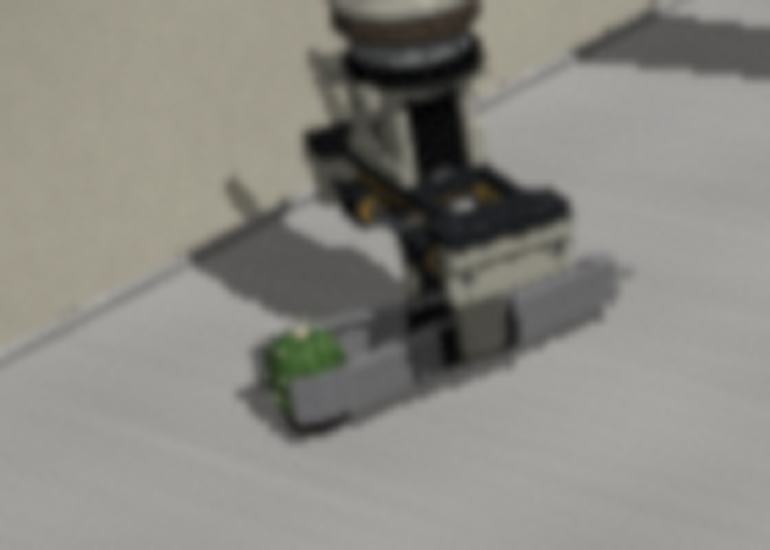

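```bash
python3 - <<'E'
from h import *
np.set_printoptions(precision=1,suppress=True)
a=back("top",(410+360/7,150+230/7),43);b=back("top",(410+490/7,150+274/7),43)
m=(a+b)/2;n=np.array([-DC[1],DC[0]])
o=robot.get_obs();t=o['tool_pos'][:2]
c=back("top",(410+404/7,150+300/7),33)
print(a,b,m,np.linalg.norm(a-b),c)
for X in (m[:2],CAC,c[:2]): print((X-t)@DC,(X-t)@n)
crop("pics/s13.png",175,155,60,45,12,"pics/s13d.png")
for dd in (75,95,115):
  for s in (1,-1): print(dd,s,proj("scene",[*(t+DC*dd+n*s*28),43]))
E
```

```text
[ 565.2 -384.2   43. ] [ 543.1 -434.8   43. ] [ 554.2 -409.5   43. ] 55.14736109854983 [ 536.8 -401.9   33. ]
108.72160734037278 -1.8626731069072857
89.5910508835928 1.117490383568911
89.78981508605172 -1.5793737844426554
75 1 [204.  175.2]
75 -1 [196.3 168.7]
95 1 [197.7 177.2]
95 -1 [190.1 170.7]
115 1 [191.4 179.3]
115 -1 [183.9 172.6]
```

View pics/s13d.png

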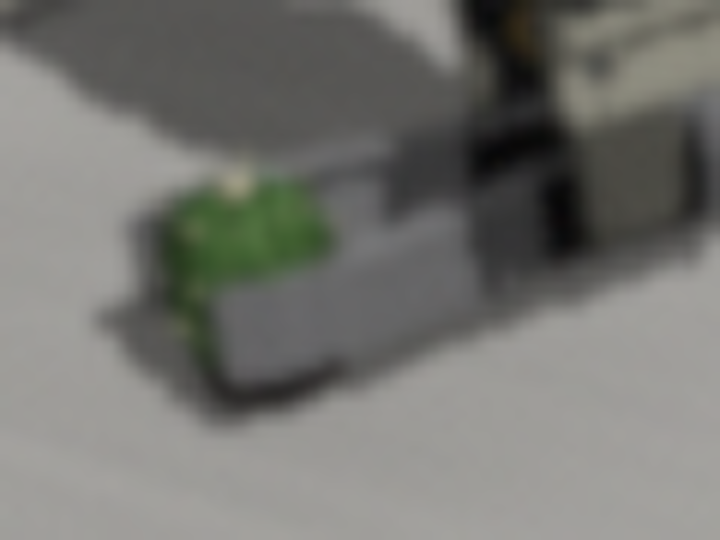

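```bash
python3 - <<'E'
from h import *
np.set_printoptions(precision=1,suppress=True)
robot.gripper_to(30/92,force=25)
o=robot.get_obs();print(o['t'],o['tool_pos'],o['grip_width']*92,o['wrist_force'])
p=o['tool_pos']+0
robot.move_linear(p+[0,0,15],feed=40)
o=robot.get_obs();print(o['t'],o['tool_pos'],o['grip_width']*92,o['wrist_force'])
save("scene","pics/s14.png");crop("pics/s14.png",165,140,80,60,10,"pics/s14d.png")
E
```

```text
31.4417 [ 454.6 -365.3   -5.8] 40.31815383480858 [-0.7 -0.   0.8]
31.975 [ 454.7 -365.5    9.5] 40.41169909627055 [-0.3  0.2 -1.7]
```

View pics/s14d.png

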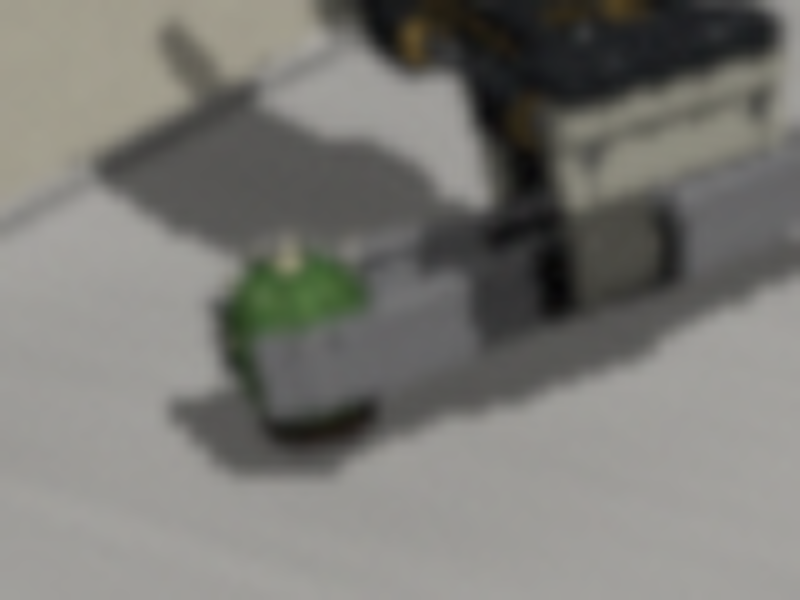

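```bash
python3 - <<'E'
from h import *
np.set_printoptions(precision=1,suppress=True)
n=np.array([-DC[1],DC[0]])
o=robot.get_obs(); p0=o['tool_pos']; q=toolq(trayR(YC))
robot.move_linear([p0[0],p0[1],115],frame=q,feed=120)
g=BOWL[:2]-90*DC+1.5*n
robot.move_linear([*g,115],frame=q,feed=150)
robot.move_linear([*g,92],frame=q,feed=80)
o=robot.get_obs();print(o['t'],o['tool_pos'],g,o['grip_width']*92,o['wrist_force'])
save("top","pics/t15.png");crop("pics/t15.png",250,130,120,110,6,"pics/t15c.png")
save("scene","pics/s15.png");crop("pics/s15.png",260,110,150,140,4.5,"pics/s15c.png")
E
```

```text
36.7833 [485.1 104.4  91.4] [485.7 104.4] 40.063509306437155 [ 0.   0.2 -1.4]
```

View pics/t15c.png

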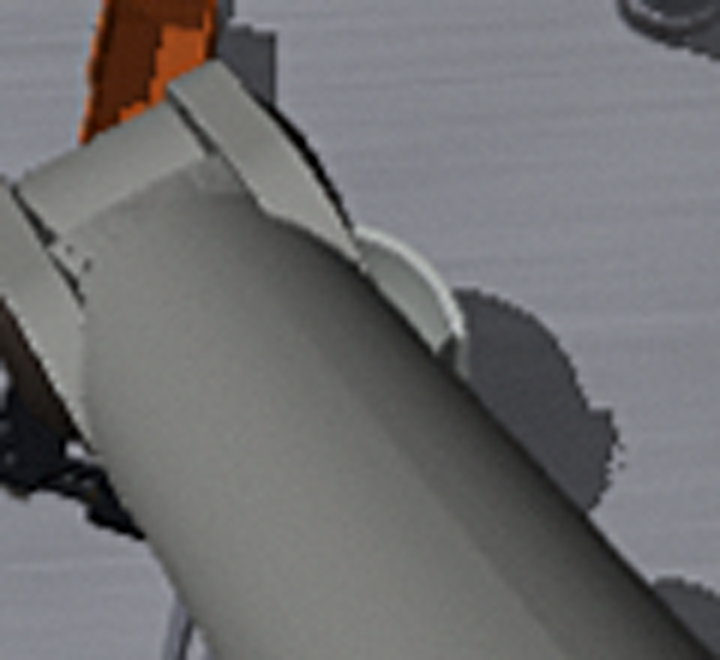

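View pics/s15c.png

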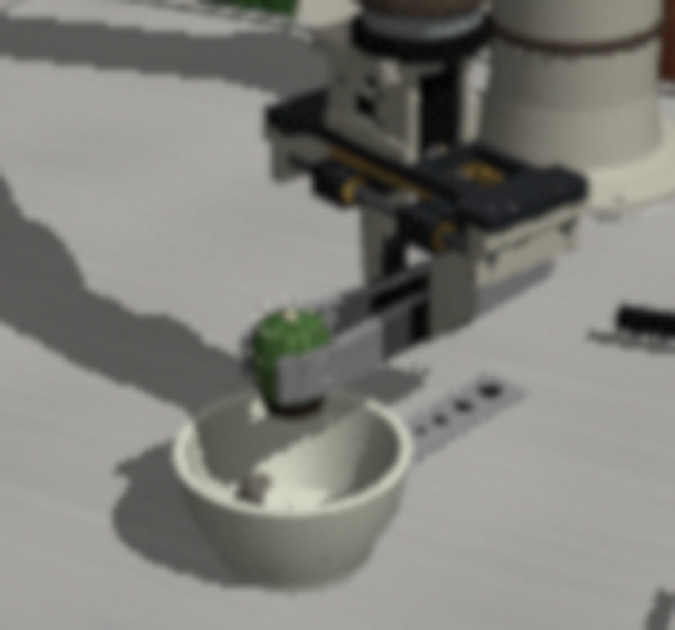

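```bash
python3 - <<'E'
from h import *
np.set_printoptions(precision=1,suppress=True)
print("bowl",back("scene",(260+293/4.5,110+450/4.5),70),proj("scene",[568,68,70]))
print("cac",back("scene",(260+291/4.5,110+362/4.5),126),proj("scene",[568,68,97]),proj("scene",[568,68,155]),proj("scene",[568,68,126]))
crop("pics/s15.png",305,170,50,50,12,"pics/s15d.png")
E
```

```text
bowl [575.6  72.6  70. ] [325.  208.1]
cac [575.3  72.8 126. ] [324.7 198.8] [324.1 178.2] [324.4 188.7]
```

View pics/s15d.png

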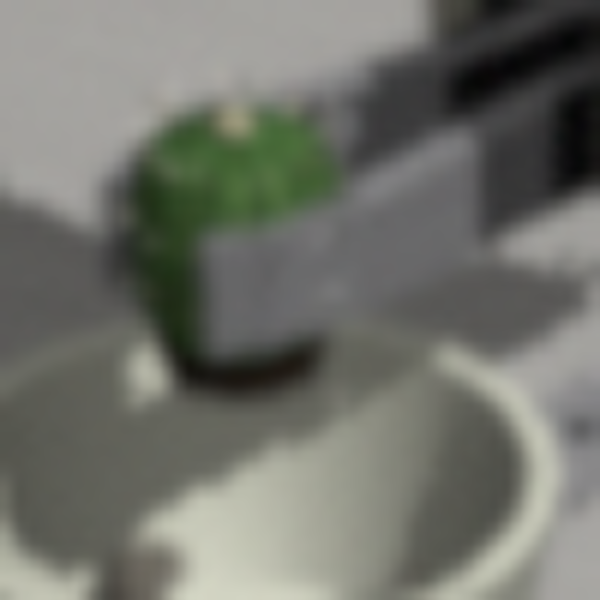

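View pics/s15.png

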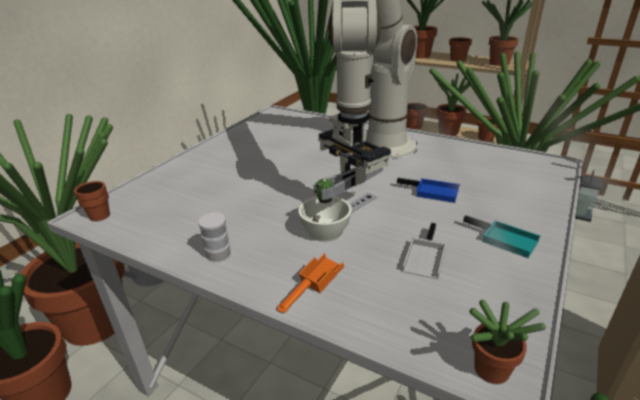

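```bash
python3 - <<'E'
from h import *
robot.pause(0.5)
o=robot.get_obs();print(o['t'],o['tool_pos'],o['grip_width']*92)
save("scene","pics/s16.png")
d=np.abs(cv2.imread("pics/s16.png").astype(int)-cv2.imread("pics/s15.png")).max();print(d)
print(robot.close_job(),robot.get_obs()['t'])
E
```

```text
37.3833 [485.75126285 104.42771849  92.09929112] 40.35089218170627
25
the job is handed in; nothing more can be done
the job is handed in; nothing more can be done
```

The job is done and handed in at about 37 s, well under the 72 s limit. All five stones are in the bowl, and the tray is back flat on the table where it stood. The tongs hold the cactus upright over the middle of the bowl, its foot about 27 mm above the rim.

- **First try missed:** the first grasp at the tray handle closed on nothing. Touching the table showed the real fingertips end about 25.5 mm short of the reported TCP. I corrected for that from then on, and the second grasp held.
- **Stones and tray:** the top picture after pouring showed five stones in the bowl and none on the tray.
- **Cactus:** it was handled only with the tongs; the gripper held them at about 40 mm across the pads. In the scene picture the cactus and bowl centres agree within about 1 mm. The top camera could not check this because the arm hid the view. The cactus axis looked within about 2° of upright.
- **Other checks:** in the last full picture I looked at, the jar tower, scoop, bead gauge and both look-alike trays (blue and turquoise) stood as at the start. The final picture I only compared by code: the largest pixel difference was 25 of 255, which I put down to noise or slight movement without viewing it.
- **Camera disagreement:** the scene camera put both the bowl and the cactus about 8 mm away from where the top camera did. The shift was the same for both, so their alignment is unaffected.

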